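# Third hand: hold a rack bracket against the spring fence

## Task

Pick the aluminium angle bracket out of the black tray and lay it flat in the blue fixture's channel, its upright flange facing the orange sprung fence, then press it squarely against the fence until the black pointer stands in the green band of the scale, never into the red. Finish still holding it there with a steady push, so that a colleague can bolt it; only the bracket may touch the fixture at the end, and the jar, wrench and carton stay where they are.

Things in the scene. Friction and masses are not known exactly. Their poses are not given: they have to be found in the camera images.
- bracket: Loose aluminium angle bracket, 0.18-0.31 kg, on its foot in the tray. Origin: centre of the foot's underside, z up. Foot 72 (x) by 60 (y) by 8 thick. Upright flange 60 wide, 8 thick, outer face at x = +36, top at z = 45. Central gusset rib 12 thick (y), x = -31 to 28, top at z = 57: pinch it from above across y. Dark dots: bolt holes.
- flange (a point): Point on the bracket's outer flange face, at (36, 0, 22) mm in the bracket's frame; same axes as the bracket.
- tray: Fixed black tray, 190 (x) by 160 (y), walls 18 high and 5 thick, floor 5 thick, with a green strip on its -x side. Origin: centre of its underside.
- jig: Fixed blue fixture, base 240 (x) by 156 (y) by 12. Origin: centre of its underside; +x is the pressing direction. Dark bed (z = 12) between steel rails along x, inner faces at y = -34 and 34 (4 mm play each side of the bracket), 10 wide, 10 high, x = -110 to 80; open above and at -x. Orange fence across it; housing behind at x = 90 to 110, 58 high.
- green (a point): Centre of the green band (20 mm long in x) on the white scale block beside the fence, at (47, 62, 22) mm in the jig frame; the block spans x = 10 to 82, y = 48 to 76, top at z = 22. A red patch lies farther on (+x).
- stop_face (a point): Centre of the orange fence's pressing face (looks to the jig's -x), 60 wide (y) and 44 high; it lies 22 above the bed and 15 mm ahead (+x) of the jig's origin at rest, and moves with the fence. Same axes as the jig.
- stop (a joint): Travel of the orange fence in m: 0 at rest, growing as it is pushed to the jig's +x, end at 0.050. Its spring pushes back with 3 N plus 0.3 N per mm of travel. A black pointer 4 mm wide on the fence (centre 6 mm behind its face) runs over the scale: in the green from 0.016 to 0.036 (8 to 14 N), in the red from 0.043 on.
- jar: Bystander: white jar with yellow lid, 64 across, 85 high, loose. Origin: centre of its underside.
- wrench: Bystander: steel wrench 180 long lying along its x, loose. Origin: centre of its underside.
- carton: Bystander: closed cardboard carton 130 (x) by 90 (y) by 70 high, loose. Origin: centre of its underside.
Not all that is in view belongs to the job. Of the things like the tray, leave any that is white; of the rest the larger one is meant.

How it is judged:
By the outcome, as a careful person would: the job done as asked, in the order asked, and still so for the second after the job is handed in, while the arm keeps its last pose, push and grip.
It also fails if it takes over 42 s, if anything falls off the work surface, if the arm or the gripper's body presses on something with over 40 N, if the wrist force passes 120 N, or if a joint passes its speed limit or range.

## Robot

A 6-joint arm with a two-finger parallel gripper is mounted at the origin on the work surface. World frame = base frame: x ahead of the robot, y to its left, z up, the work surface at z = 0. Lengths are in mm, angles in rad, forces in N, time in s.
With the tool pointing down it reaches from about 350 to 975 mm from the base axis. Payload 7.1 kg.
Tool frame: the origin (TCP) lies at the very end of the fingers, on their centre line; the grasp point (between the pads) lies 19 mm behind it; z points along the fingers, x is the direction in which the jaws open and shut, and the axes are right-handed (so a half turn about z gives the same grasp; the last joint's range is limited). The gripper opens to 88 mm and grips with 3 to 60 N. Pads are 20 mm wide; open, the fingers measure 115 mm over their backs; the gripper's body (75 mm by 178 mm) begins 61 mm behind the grasp point.
Start: joints at [1.186, 0.423, 1.63, -0, 1.089, -0.019], TCP at [223.528, 583.644, 222.675] pointing down, gripper open.
Joint ranges: [-3, 3], [-0.9, 2.11], [0.09, 2.58], [-1.31, 4.45], [0.11, 2.69], [-2.54, 2.54]. Speed limits (rad/s): [2.39, 2.39, 3.01, 3.14, 3.14, 3.14].

## Interface

Orientations are given as a rotation vector (axis times angle).
In Python, from workcell import * gives the robot as it stands.
- The arm moves only by the tool arm_command, never from a script. Its argument "increments" is a list of rows, each a list of 2 entries, a list of its own where there are three numbers: the shift along the tool's x, y, z in cm, then the turn about the tool's z in degrees. In form: [[[dx, dy, dz], turn], ...]. A call has 1 to 20 rows; each row shifts and turns the pose as measured when the row begins, along the tool's axes as they then stand; what a row does not reach is not made up. A row lasts 1/10 s, in which the tool goes at most 50 mm and 8.59 degrees, less where a joint would pass 70% of its speed; a pose out of reach is approached as far as the arm can. A call is refused whole if a number of a shift passes 5 or a number of a turn 8.59, either way. A call with a gripper value outside its range is refused whole. "gripper" is the opening, from 0 (shut) to 1 (fully open), set as the call begins (left out, the last holds). The fingers move at their own pace and stop on an object; the grip force is fixed at half the most. Time passes only in rows, so rows that do not move let the fingers close. It gives the time, the measured TCP pose, the force and the opening at its end, in the units of the state.
- get_obs(): the state, without advancing time (a new reading comes with each control period).
- get_image(name): name is "scene" or "top" or "wrist"; returns the picture (384x512x3 uint8, red, green, blue); there is no depth.
- camera_params(name): a dict with "K" (3x3 intrinsics, pixels), "rvec" (rotation vector, rad) and "tvec" (3), from world to camera coordinates, as OpenCV has them; the wrist camera has in their place "T_tool_cam" (4x4, takes a point from camera to tool coordinates, whose origin is the TCP and whose axes are the tool frame's). Camera axes: x right, y down, z forward; pixel columns grow to the right and rows downward; lengths in mm; the calibration is good to about 2 mm. The wrist camera is an equidistant fisheye: a pixel r from the principal point sees the ray r / f radians off the axis. A picture is of the moment at which its call begins: read the wrist's pose just before it. camera_params takes no time and is no camera call.
- close_job(): hands the job in, once; it reports no verdict.
The state is a dict: "t": time; "qpos": joint angles; "qvel": joint speeds; "joint_torque": joint torques, N m; "ee_pos": TCP position; "orientation": TCP orientation; "ft_force": force on the tool from outside, world axes, zero at the start; "moment": the same for the moment, N m; "width": finger opening in mm.
Only numpy, scipy, OpenCV 4.12 (cv2) and the standard library are available. Lean on these libraries where they do the work, as an engineer would, in place of code of your own. Each camera call takes 0.05 s, during which the arm holds its last target.

## Working session

There is one attempt and no reset: what is moved stays moved. The work goes in short steps, Python scripts to look and compute and a tool call to move; the robot and the scene stay as the last step left them, time stands still between calls to the robot, and variables do not carry over. Pictures are saved under pics/ and viewed, and the job is handed in when it is done.

Besides the shell and the picture viewer there is one more tool, called after "Emit:" as name(argument=value, ...), one argument or row to a line, values as JSON. arm_command: Moves the arm, as the interface text tells. Its arguments: {"type":"object","properties":{"increments":{"type":"array","items":{"type":"array"}},"gripper":{"type":"number"}},"required":["increments"]}

```bash
mkdir -p pics; ls
python3 - <<'E'
from workcell import *
import cv2
o=get_obs();print(o)
for n in ["scene","top","wrist"]:
    im=get_image(n);cv2.imwrite(f"pics/{n}0.png",im[:,:,::-1]);print(n,camera_params(n))
E
```

```text
pics
{'t': 0.0, 'qpos': array([ 1.18598442e+00,  4.23850346e-01,  1.63067671e+00, -1.08493594e-05,
        1.08858681e+00, -1.89930886e-02]), 'qvel': array([-0.00019618,  0.0019518 , -0.00064136,  0.00177457, -0.000258  ,
       -0.0002527 ]), 'joint_torque': array([ 3.27278503e-04, -5.44638491e+01, -2.73664391e+01,  6.45244843e-02,
        2.26357958e-02, -1.71040974e-04]), 'ee_pos': array([223.34010995, 583.14576359, 221.90098055]), 'orientation': array([ 2.58774339e+00,  1.77985083e+00, -1.98529561e-03]), 'ft_force': array([-0.64912405,  0.6685737 , -0.17084173]), 'moment': array([ 0.01640236, -0.01030839, -0.03736266]), 'width': 87.75225889863717}
scene {'K': array([[441.57520309,   0.        , 256.82432599],
       [  0.        , 441.57520309, 200.72638638],
       [  0.        ,   0.        ,   1.        ]]), 'rvec': array([ 2.07073531,  1.54548808, -0.50202565]), 'tvec': array([-155.32101406, -401.56194736, 1700.87569436])}
top {'K': array([[378.34061405,   0.        , 259.08590411],
       [  0.        , 378.34061405, 187.5709012 ],
       [  0.        ,   0.        ,   1.        ]]), 'rvec': array([ 2.185366  , -2.14874665,  0.12919983]), 'tvec': array([  -7.47670898,  573.91531548, 1145.66313704])}
wrist {'K': array([[297.31863964,   0.        , 254.93762028],
       [  0.        , 297.31863964, 192.20214918],
       [  0.        ,   0.        ,   1.        ]]), 'T_tool_cam': array([[ 9.99999017e-01, -2.25870691e-04, -1.38368360e-03,
        -6.95183331e-01],
       [ 5.88682595e-04,  9.63366744e-01,  2.68186819e-01,
        -7.16900172e+01],
       [ 1.27241923e-03, -2.68187370e-01,  9.63365930e-01,
        -1.62128586e+02],
       [ 0.00000000e+00,  0.00000000e+00,  0.00000000e+00,
         1.00000000e+00]])}
```

View pics/scene0.png

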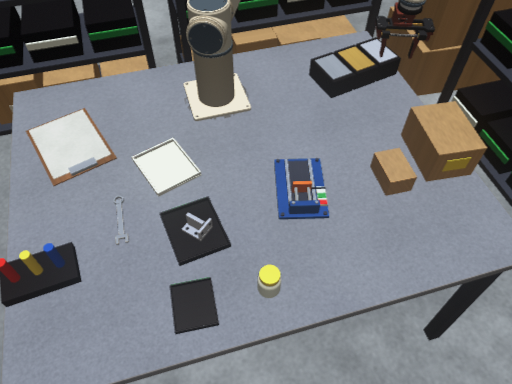

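View pics/top0.png

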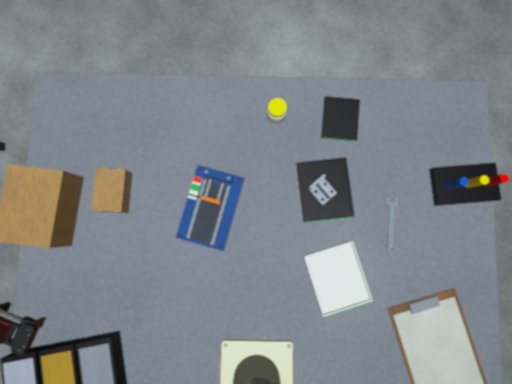

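View pics/wrist0.png

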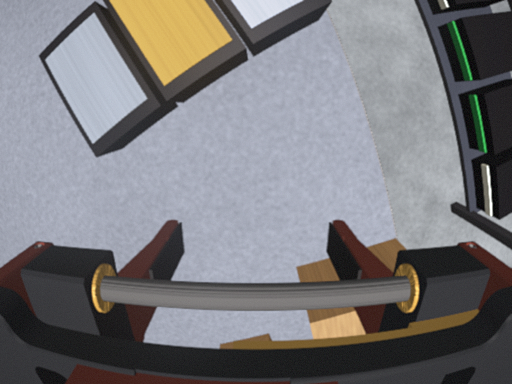

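The scene and top views show three tray-like things. In the top view they are a white tray at (338,278), a large black one at (325,190) and a small black one at (341,117). The large black one fits: it is not white and it is the larger of the rest. It holds the bracket at (322,190). The jig is at (210,205), with its housing towards the top of the picture. I'll confirm this in enlarged crops.

Run:
```python
import cv2,numpy as np
im=cv2.imread("pics/top0.png")
a=cv2.resize(im[90:230,285:375],None,fx=4,fy=4,interpolation=cv2.INTER_CUBIC)
b=cv2.resize(im[155:260,165:255],None,fx=4.4,fy=4.4,interpolation=cv2.INTER_CUBIC)
h=max(a.shape[0],b.shape[0]);c=np.zeros((h,a.shape[1]+b.shape[1],3),np.uint8)
c[:a.shape[0],:a.shape[1]]=a;c[:b.shape[0],a.shape[1]:]=b
cv2.imwrite("pics/crop1.png",c);print(c.shape)
s=cv2.imread("pics/scene0.png")
d=cv2.resize(s[145:275,150:340],None,fx=4,fy=4,interpolation=cv2.INTER_CUBIC);cv2.imwrite("pics/crop2.png",d)
```

```text
(560, 756, 3)
```

View pics/crop1.png

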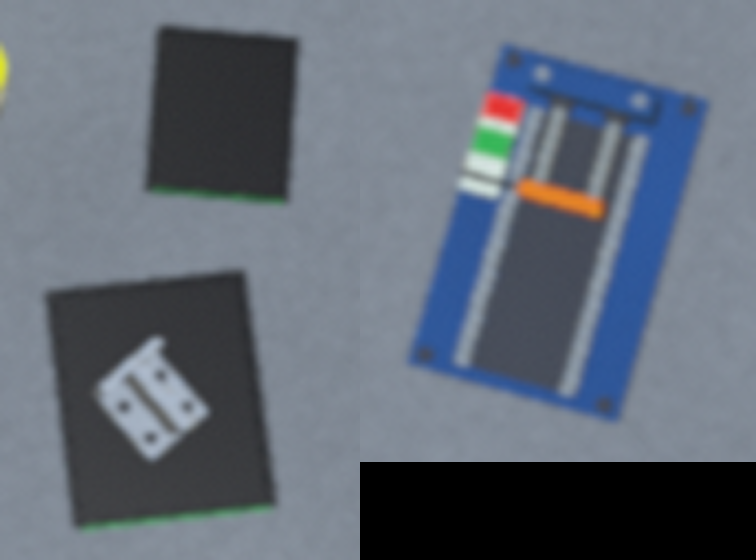

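View pics/crop2.png

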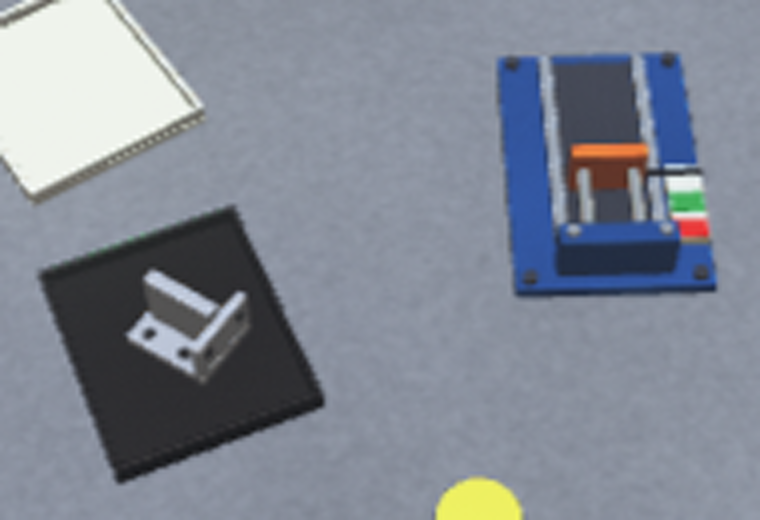

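The crops confirm it. The bracket stands in the large black tray (crop 165,400), with its flange towards the upper left. The jig's +x points up and slightly right, and its pointer is at rest in the white. Next I measure.

```bash
cat > h.py <<'E'
import numpy as np,cv2
from scipy.spatial.transform import Rotation as R
def cam(p):
    Rm=cv2.Rodrigues(np.array(p["rvec"]))[0];return Rm,-Rm.T@p["tvec"]
def cast(p,uv,z):
    Rm,c=cam(p);K=p["K"];uv=np.atleast_2d(uv)
    d=np.c_[(uv[:,0]-K[0,2])/K[0,0],(uv[:,1]-K[1,2])/K[1,1],np.ones(len(uv))]@Rm
    return (c+d*((z-c[2])/d[:,2])[:,None])[:,:2]
def castw(p,o,uv,z):
    K=p["K"];uv=np.atleast_2d(uv);q=np.c_[uv[:,0]-K[0,2],uv[:,1]-K[1,2]]
    r=np.linalg.norm(q,axis=1);th=r/K[0,0];s=np.where(r>0,np.sin(th)/np.maximum(r,1e-9),1/K[0,0])
    d=np.c_[q*s[:,None],np.cos(th)]
    T=p["T_tool_cam"];Rt=R.from_rotvec(o["orientation"]).as_matrix()
    Rc=Rt@T[:3,:3];c=o["ee_pos"]+Rt@T[:3,3];d=d@Rc.T
    return (c+d*((z-c[2])/d[:,2])[:,None])[:,:2]
def mask(im,f):
    h=cv2.cvtColor(im,cv2.COLOR_BGR2HSV).astype(int);return f(h[...,0],h[...,1],h[...,2]).astype(np.uint8)*255
def big(m):
    c,_=cv2.findContours(m,cv2.RETR_EXTERNAL,cv2.CHAIN_APPROX_NONE);return max(c,key=cv2.contourArea)[:,0].astype(float)
E
python3 - <<'E'
from workcell import *
from h import *
p=camera_params("top");im=cv2.imread("pics/top0.png");print(cam(p)[1])
c=big(mask(im[150:260,170:255],lambda h,s,v:(h>100)&(h<125)&(s>120)&(v>60)))+[170,150]
w=cast(p,c,12).astype(np.float32);print("jig",cv2.minAreaRect(w))
b=cv2.boxPoints(cv2.minAreaRect(w));print(b)
t=big(mask(im[150:230,290:360],lambda h,s,v:v<75))+[290,150]
for z in (0,18):print("tray",z,cv2.minAreaRect(cast(p,t,z).astype(np.float32)))
sub=im[165:210,300:345]
m=mask(sub,lambda h,s,v:v>120);k=big(m)+[300,165]
w=cast(p,k,13).astype(np.float32);print("br",cv2.minAreaRect(w),w.mean(0))
o=big(mask(im[180:220,190:230],lambda h,s,v:(h>5)&(h<20)&(s>150)))+[190,180]
print("fence",cv2.minAreaRect(cast(p,o,56).astype(np.float32)))
E
```

```text
[ 442.30668444    9.52162856 1202.60253184]
jig ((512.0931396484375, 155.7264404296875), (151.95018005371094, 236.25559997558594), 75.39112091064453)
[[378.622    112.00173 ]
 [607.23944   52.413506]
 [645.5643   199.45114 ]
 [416.94684  259.03937 ]]
tray 0 ((577.2849731445312, -208.06808471679688), (185.4728240966797, 157.4132843017578), 7.350250244140625)
tray 18 ((575.2647094726562, -204.81134033203125), (182.69671630859375, 155.0571746826172), 7.350237846374512)
br ((574.4043579101562, -200.23159790039062), (74.26138305664062, 69.73927307128906), 40.942787170410156) [ 574.467   -198.83118]
fence ((531.8182373046875, 150.4916229248047), (57.625709533691406, 12.505794525146484), 76.93363952636719)
```

```bash
cat >> h.py <<'E'
def plan(o,tx,ty,tyaw,n,tz=None):
    "n equal rows to the target TCP xy(z), tool-x yaw deg"
    a=np.degrees(2*np.arctan2(o["orientation"][1],o["orientation"][0]))
    turn=-((tyaw-a+180)%360-180)/n; D=np.array([tx,ty])-o["ee_pos"][:2]; D/=n*10; dz=0 if tz is None else -(tz-o["ee_pos"][2])/n/10
    for i in range(n):
        b=np.radians(a-turn*i);x=D@[np.cos(b),np.sin(b)];y=D@[np.sin(b),-np.cos(b)]
        print([[round(x,2),round(y,2),round(dz,2)],round(turn,2)],end=",")
    print("\nyaw",a)
E
python3 -c "
from h import *
from workcell import *
plan(get_obs(),574,-200,-49,18)"
```

```text
[[np.float64(-3.37), np.float64(3.38), 0], np.float64(6.56)],[[np.float64(-2.96), np.float64(3.74), 0], np.float64(6.56)],[[np.float64(-2.51), np.float64(4.05), 0], np.float64(6.56)],[[np.float64(-2.03), np.float64(4.31), 0], np.float64(6.56)],[[np.float64(-1.53), np.float64(4.52), 0], np.float64(6.56)],[[np.float64(-1.0), np.float64(4.66), 0], np.float64(6.56)],[[np.float64(-0.46), np.float64(4.74), 0], np.float64(6.56)],[[np.float64(0.08), np.float64(4.77), 0], np.float64(6.56)],[[np.float64(0.63), np.float64(4.73), 0], np.float64(6.56)],[[np.float64(1.16), np.float64(4.62), 0], np.float64(6.56)],[[np.float64(1.68), np.float64(4.46), 0], np.float64(6.56)],[[np.float64(2.18), np.float64(4.24), 0], np.float64(6.56)],[[np.float64(2.65), np.float64(3.96), 0], np.float64(6.56)],[[np.float64(3.09), np.float64(3.63), 0], np.float64(6.56)],[[np.float64(3.48), np.float64(3.26), 0], np.float64(6.56)],[[np.float64(3.83), np.float64(2.84), 0], np.float64(6.56)],[[np.float64(4.13), np.float64(2.38), 0], np.float64(6.56)],[[np.float64(4.37), np.float64(1.9), 0], np.float64(6.56)],
yaw 69.04179514821959
```

Emit:
arm_command(
  increments=[
    [[-3.4,3.4,0],6.5],
    [[-3.0,3.7,0],6.5],
    [[-2.5,4.0,0],6.5],
    [[-2.0,4.3,0],6.5],
    [[-1.5,4.5,0],6.5],
    [[-1.0,4.7,0],6.5],
    [[-0.5,4.7,0],6.5],
    [[0.1,4.8,0],6.5],
    [[0.6,4.7,0],6.5],
    [[1.2,4.6,0],6.5],
    [[1.7,4.5,0],6.5],
    [[2.2,4.2,0],6.5],
    [[2.6,4.0,0],6.5],
    [[3.1,3.6,0],6.5],
    [[3.5,3.3,0],6.5],
    [[3.8,2.8,0],6.5],
  ],
  gripper=1,
)

```text
t: 1.75
ee_pos: [525.5, -141.5, 220.8]
orientation: [-2.963, 1.039, -0.002]
ft_force: [0.5, 0.7, 0.2]
width: 87.9
```

```bash
python3 -c "
from h import *
from workcell import *
np.set_printoptions(legacy='1.25')
plan(get_obs(),574,-200,-49,3)"
```

```text
[[2.48, 0.51, 0], 3.45],[[2.51, 0.36, 0], 3.45],[[2.52, 0.21, 0], 3.45],
yaw 321.3350975805639
```

Emit:
arm_command(
  increments=[
    [[2.5,0.5,0],3.4],
    [[2.5,0.4,0],3.4],
    [[2.5,0.2,0],3.4],
    [[0,0,0],0],
  ],
)

```text
t: 2.15
ee_pos: [575.9, -209.4, 219.7]
orientation: [-2.848, 1.325, -0.003]
ft_force: [0.4, 0.3, -0.6]
width: 87.8
```

Run:
```python
from workcell import *
import cv2,pickle
o=get_obs();im=get_image("wrist")[:,:,::-1];cv2.imwrite("pics/w1.png",im);pickle.dump(o,open("w1.pkl","wb"));print(o["ee_pos"],o["orientation"],o["ft_force"],o["t"])
```

```text
[ 575.89449994 -209.41910188  219.68206693] [-2.84754998e+00  1.32464336e+00 -2.72661999e-03] [ 0.36528767  0.27072208 -0.57101382] 2.15
```

View pics/w1.png

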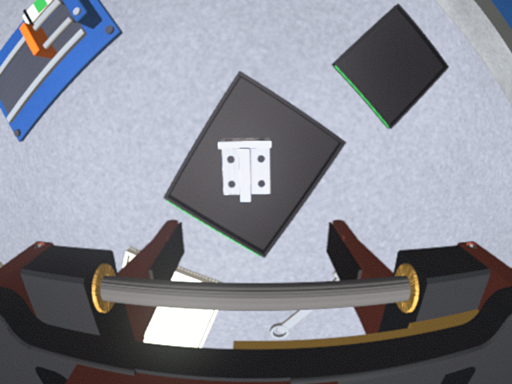

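The wrist view shows the bracket in the black tray. The flange top edge is at about row 144, columns 219–271, the rib is at about column 246 down to row 202, and the foot holes are at about (232,159), (261,159), (232,183) and (261,184). I'll measure the holes and rib precisely.

Run:
```python
from workcell import *
from h import *
import pickle
o=pickle.load(open("w1.pkl","rb"));p=camera_params("wrist");im=cv2.imread("pics/w1.png")
x0,y0=205,125;sub=im[y0:215,x0:290]
cv2.imwrite("pics/w1c.png",cv2.resize(sub,None,fx=6,fy=6,interpolation=cv2.INTER_CUBIC))
m=mask(sub,lambda h,s,v:v>120)
cs,hi=cv2.findContours(m,cv2.RETR_CCOMP,cv2.CHAIN_APPROX_NONE)
H=[]
for c,h in zip(cs,hi[0]):
    if h[3]>=0 and cv2.contourArea(c)>5:
        M=cv2.moments(c);q=[M["m10"]/M["m00"]+x0,M["m01"]/M["m00"]+y0];w=castw(p,o,q,13)[0];H.append(w);print(q,cv2.contourArea(c),w)
H=np.array(H);print("mean",H.mean(0))
k=max(cs,key=cv2.contourArea)[:,0]
print("ext",k.min(0)+[x0,y0],k.max(0)+[x0,y0])
```

```text
[231.15204678362574, 183.7953216374269] 28.5 [ 543.85187918 -199.41445361]
[261.11299435028246, 183.1129943502825] 29.5 [ 569.19795486 -228.20953342]
[230.3125, 159.0] 32.0 [ 568.12852158 -178.35592392]
[260.6666666666667, 158.33333333333331] 33.5 [ 593.24649062 -207.05553366]
mean [ 568.60621156 -203.25886115]
ext [217 138] [271 202]
```

View pics/w1c.png

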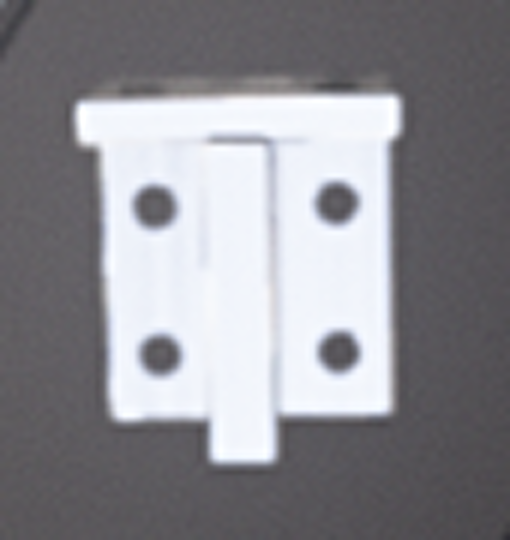

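Run:
```python
from workcell import *
from h import *
import pickle
o=pickle.load(open("w1.pkl","rb"));p=camera_params("wrist")
c=np.array([568.6,-203.26]);y=np.radians(41.2);ex=np.array([np.cos(y),np.sin(y)]);ey=np.array([-ex[1],ex[0]])
f=lambda u,v:(u/6+205-.42,v/6+125-.42)
for n,q,z in [("footback L",f(130,418),13),("footback R",f(380,413),13),("footleft",f(108,300),13),("footright",f(393,300),13),("ribback L",f(210,463),62),("ribback R",f(277,463),62),("ribL front",f(209,150),62),("ribR front",f(270,150),62),("fl L",f(76,97),50),("fl R",f(401,95),50),("fl bottomin L",f(80,145),50)]:
    w=castw(p,o,q,z)[0]-c;print(n,w@ex,w@ey)
print(camera_params("wrist")["T_tool_cam"][:,3])
```

```text
footback L -29.87052386710216 26.135701098478293
footback R -29.834218823535522 -27.747155659657572
footleft -3.762373311953685 29.688842856489405
footright -5.0462972890406865 -30.719641346865583
ribback L -25.089337393503 6.321390625666031
ribback R -25.33524929490297 -6.277461426494386
ribL front 33.92783940693014 4.630981846977713
ribR front 33.67141038232171 -6.370869896030087
fl L 43.14940800764306 29.91570277880698
fl R 42.068148449935165 -30.762579241973267
fl bottomin L 34.04270641083012 29.52516733989973
[   1.7459366   -73.46792799 -162.13028623    1.        ]
```

Run:
```python
from workcell import *
import numpy as np
A=np.array([camera_params("wrist")["T_tool_cam"][:3,3] for _ in range(200)]);print(A[:3],A.mean(0),A.std(0))
A=np.array([camera_params("top")["tvec"] for _ in range(200)]);print(A.mean(0),A.std(0))
```

```text
[[   1.7459366   -73.46792799 -162.13028623]
 [   1.7459366   -73.46792799 -162.13028623]
 [   1.7459366   -73.46792799 -162.13028623]] [   1.7459366   -73.46792799 -162.13028623] [3.99680289e-15 2.98427949e-13 1.42108547e-13]
[  -7.47670898  573.91531548 1145.66313704] [2.04281037e-14 1.81898940e-12 1.81898940e-12]
```

Emit:
arm_command(
  increments=[
    [[-0.9,-0.1,3],-1.1],
    [[0,0,4],0],
    [[0,0,4],0],
    [[0,0,3],0],
    [[0,0,0],0],
  ],
)

```text
t: 2.7
ee_pos: [566.6, -195.4, 77.0]
orientation: [-2.867, 1.28, 0.001]
ft_force: [-0.4, -0.1, 0.4]
width: 88.1
```

Run:
```python
from workcell import *
import cv2,pickle
o=get_obs();im=get_image("wrist")[:,:,::-1];cv2.imwrite("pics/w2.png",im);pickle.dump(o,open("w2.pkl","wb"));print(o["ee_pos"],o["orientation"],o["ft_force"],o["t"],camera_params("wrist")["T_tool_cam"][:,3])
```

```text
[ 566.58130193 -195.39799049   76.98905879] [-2.86680075e+00  1.27995305e+00  6.17420073e-04] [-0.41299251 -0.14556153  0.39809447] 2.7 [   1.75018479  -73.4175158  -162.12731593    1.        ]
```

View pics/w2.png

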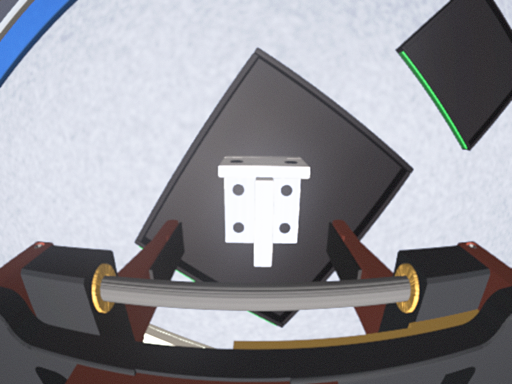

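Emit:
arm_command(
  increments=[
    [[0.4,0,1],0],
    [[0,0,0],0],
  ],
)

```text
t: 2.95
ee_pos: [571.9, -198.5, 71.3]
orientation: [-2.868, 1.277, -0.009]
ft_force: [-0.1, -0.2, 0.3]
width: 87.7
```

Run:
```python
from workcell import *
from h import *
import pickle
p=camera_params("wrist")
o=pickle.load(open("w2.pkl","rb"));im=cv2.imread("pics/w2.png")
x0,y0=205,145;sub=im[y0:280,x0:325]
m=mask(sub,lambda h,s,v:v>120)
cs,hi=cv2.findContours(m,cv2.RETR_CCOMP,cv2.CHAIN_APPROX_NONE)
H=[]
for c,h in zip(cs,hi[0]):
    if h[3]>=0 and 20<cv2.contourArea(c)<200 and c[:,0,1].mean()+y0>175:
        M=cv2.moments(c);q=[M["m10"]/M["m00"]+x0,M["m01"]/M["m00"]+y0];w=castw(p,o,q,13)[0];H.append(w);print(q,cv2.contourArea(c),w)
H=np.array(H);print("mean",H.mean(0))
o=get_obs();print(o["ee_pos"],o["orientation"],o["qvel"].max())
np.set_printoptions(legacy='1.25');plan(o,*(H.mean(0)+3*np.array([.752,.659])),-48.8,1,17)
```

```text
[284.3701431492842, 227.70756646216768] 81.5 [ 569.01082188 -228.14065061]
[238.0, 227.3857142857143] 70.0 [ 543.81457226 -199.48752874]
[286.0, 190.0] 82.0 [ 593.18351466 -206.93151912]
mean [ 568.66963627 -211.51989949]
[ 571.87757994 -198.53184868   71.30109109] [-2.86751059  1.27712117 -0.00862317] 0.01939375830611754
[[0.75, 0.81, 5.43], 0.79],
yaw 311.98588655033643
```

Emit:
arm_command(
  increments=[
    [[0.2,0.3,2],0.8],
    [[0,0,2],0],
    [[0,0,1.2],0],
    [[0,0,0],0],
    [[0,0,0],0],
  ],
)

```text
t: 3.45
ee_pos: [577.0, -204.1, 25.3]
orientation: [-2.858, 1.296, -0.029]
ft_force: [-0.5, -0.4, 0.9]
width: 87.9
```

Run:
```python
from workcell import *
from h import *
o=get_obs();im=get_image("wrist")[:,:,::-1];cv2.imwrite("pics/w3.png",im)
np.set_printoptions(legacy='1.25');print(o["ee_pos"],o["ft_force"]);plan(o,571.2,-201.7,-48.8,1,17)
```

```text
[ 577.03810485 -204.08181146   25.26261693] [-0.45132383 -0.37734241  0.87435392]
[[-0.56, 0.28, 0.83], 0.01],
yaw 311.2070732269106
```

View pics/w3.png

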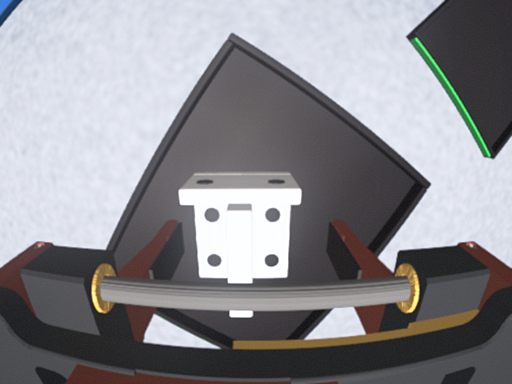

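```bash
cat >> h.py <<'E'
def tilt(o):
    M=R.from_rotvec(o["orientation"]).as_matrix();return "tilt deg: toolz world xy",np.degrees(M[:2,2]).round(2),"in tool",np.degrees([-M[2,0],-M[2,1]]).round(2)
E
python3 - <<'E'
from workcell import *
from h import *
import pickle
for o in (pickle.load(open("w1.pkl","rb")),pickle.load(open("w2.pkl","rb")),get_obs()): print(o["ee_pos"],tilt(o),o["qvel"].round(3))
E
```

```text
[ 575.89449994 -209.41910188  219.68206693] ('tilt deg: toolz world xy', array([0.11, 0.01]), 'in tool', array([-0.07,  0.09])) [ 0.009 -0.012  0.048  0.012  0.013 -0.025]
[ 566.58130193 -195.39799049   76.98905879] ('tilt deg: toolz world xy', array([0.03, 0.12]), 'in tool', array([0.07, 0.1 ])) [ 0.014 -0.048 -0.007  0.001  0.028 -0.007]
[ 577.05093588 -204.08357468   25.363517  ] ('tilt deg: toolz world xy', array([ 1.04, -0.25]), 'in tool', array([-0.88,  0.62])) [-0.    -0.005  0.002 -0.001 -0.002  0.   ]
```

Emit:
arm_command(
  increments=[
    [[-0.3,0.1,0.4],0],
    [[-0.2,0.1,0.3],0],
    [[0,0,0],0],
  ],
)

```text
t: 3.8
ee_pos: [573.1, -201.8, 19.8]
orientation: [-2.858, 1.296, -0.033]
ft_force: [-0.7, 0.7, 0.5]
width: 87.8
```

Run:
```python
from workcell import *
from h import *
o=get_obs();print(o["ee_pos"],o["ft_force"],tilt(o),o["qvel"].round(3));np.set_printoptions(legacy='1.25');plan(o,571.2,-201.7,-48.8,1,17)
```

```text
[ 573.08672862 -201.80302879   19.80881381] [-0.67312582  0.73362535  0.52170889] ('tilt deg: toolz world xy', array([ 1.2 , -0.31]), 'in tool', array([-1.03,  0.7 ])) [ 0.001 -0.009 -0.003 -0.     0.     0.   ]
[[-0.13, 0.14, 0.28], 0.02],
yaw 311.2202278879107
```

Emit:
arm_command(
  increments=[
    [[-0.1,0,0.2],0],
  ],
)

```text
t: 3.9
ee_pos: [572.7, -201.1, 18.1]
orientation: [-2.858, 1.296, -0.035]
ft_force: [-0.2, 0.3, 0.6]
width: 87.9
```

Emit:
arm_command(
  increments=[
    [[0,0,0],0],
    [[0,0,0],0],
    [[0,0,0],0],
    [[0,0,0],0],
    [[0,0,0],0],
  ],
  gripper=0,
)

```text
t: 4.4
ee_pos: [572.7, -201.0, 18.0]
orientation: [-2.858, 1.296, -0.034]
ft_force: [0.2, 0.2, 0.2]
width: 51.7
```

Run:
```python
from workcell import *
from h import *
o=get_obs();print(o["t"],o["ee_pos"],o["ft_force"],tilt(o),o["qvel"].round(3),o["width"])
```

```text
4.4 [ 572.66610429 -201.03514593   17.96432933] [0.21468618 0.23919511 0.24926642] ('tilt deg: toolz world xy', array([ 1.23, -0.32]), 'in tool', array([-1.05,  0.71])) [-0.001  0.002 -0.001 -0.     0.001  0.003] 51.69360888188938
```

Emit:
arm_command(
  increments=[
    [[0,0,0],0],
    [[0,0,0],0],
    [[0,0,0],0],
    [[0,0,0],0],
    [[0,0,0],0],
    [[0,0,0],0],
    [[0,0,0],0],
    [[0,0,0],0],
  ],
)

```text
t: 5.2
ee_pos: [572.1, -200.5, 18.3]
orientation: [-2.857, 1.296, -0.032]
ft_force: [-0.2, 0.9, 0.5]
width: 11.7
```

Run:
```python
from workcell import *
from h import *
o=get_obs();print(o["t"],o["ee_pos"],o["ft_force"],o["moment"],tilt(o),o["width"])
cv2.imwrite("pics/w4.png",get_image("wrist")[:,:,::-1])
```

```text
5.2 [ 572.05421597 -200.50186911   18.34070104] [-0.22037035  0.90632462  0.53669123] [0.09005922 0.28849806 0.00409037] ('tilt deg: toolz world xy', array([ 1.15, -0.27]), 'in tool', array([-0.96,  0.69])) 11.748094324509045
```

View pics/w4.png

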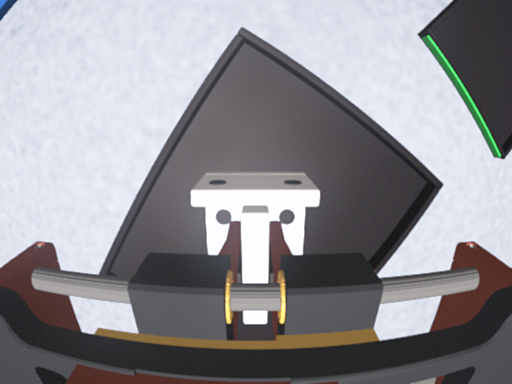

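Emit:
arm_command(
  increments=[
    [[0,0,-1],0],
    [[0,0,-3],0],
    [[0,0,-4],0],
    [[0,0,-3],0],
    [[0,0,-2],0],
  ],
)

```text
t: 5.75
ee_pos: [566.4, -199.1, 149.7]
orientation: [-2.858, 1.296, -0.017]
ft_force: [0.9, 0.9, -2.1]
width: 11.7
```

Run:
```python
from workcell import *
from h import *
o=get_obs();print(o["t"],o["ee_pos"],o["ft_force"],o["moment"],tilt(o),o["width"],o["qvel"].round(3))
np.set_printoptions(legacy='1.25');plan(o,462,169,-104.6,10,150)
```

```text
5.75 [ 566.35049502 -199.06636407  149.72072574] [ 0.90989439  0.90101698 -2.11257041] [-0.06614507  0.09314503 -0.01484162] ('tilt deg: toolz world xy', array([ 0.65, -0.1 ]), 'in tool', array([-0.5 ,  0.42])) 11.712466175395413 [-0.001 -0.295 -0.1   -0.004  0.396 -0.   ]
[[-3.46, -1.64, -0.0], 5.58],[[-3.6, -1.3, -0.0], 5.58],[[-3.71, -0.94, -0.0], 5.58],[[-3.78, -0.57, -0.0], 5.58],[[-3.82, -0.2, -0.0], 5.58],[[-3.82, 0.17, -0.0], 5.58],[[-3.79, 0.54, -0.0], 5.58],[[-3.72, 0.91, -0.0], 5.58],[[-3.61, 1.26, -0.0], 5.58],[[-3.47, 1.61, -0.0], 5.58],
yaw 311.20786008941434
```

Emit:
arm_command(
  increments=[
    [[-3.5,-1.6,0],5.6],
    [[-3.6,-1.3,0],5.6],
    [[-3.7,-0.9,0],5.6],
    [[-3.8,-0.6,0],5.6],
    [[-3.8,-0.2,0],5.6],
    [[-3.8,0.2,0],5.6],
    [[-3.8,0.5,0],5.6],
    [[-3.7,0.9,0],5.6],
    [[-3.0,1.0,0],5.6],
    [[-2.0,1.0,0],4],
    [[0,0,0],0],
  ],
)

```text
t: 6.85
ee_pos: [473.7, 158.2, 156.7]
orientation: [-1.885, 2.488, -0.034]
ft_force: [0.4, 0.0, -1.2]
width: 11.8
```

Run:
```python
from workcell import *
from h import *
import pickle
o=get_obs();pickle.dump(o,open("w5.pkl","wb"));print(o["t"],o["ee_pos"],o["ft_force"],o["moment"],tilt(o),o["width"],o["qvel"].round(3))
np.set_printoptions(legacy='1.25');plan(o,462,169,-104.6,2)
cv2.imwrite("pics/w5.png",get_image("wrist")[:,:,::-1]);cv2.imwrite("pics/s5.png",cv2.resize(get_image("scene")[100:260,200:400,::-1],None,fx=4,fy=3.75,interpolation=2))
```

```text
6.85 [473.67560136 158.23361279 156.73279934] [ 0.36991197  0.04405001 -1.18909754] [0.02632344 0.21076242 0.02081784] ('tilt deg: toolz world xy', array([ 1.64, -0.31]), 'in tool', array([0.15, 1.66])) 11.75035754970326 [-0.01  -0.01   0.001 -0.017  0.004 -0.051]
[[-0.36, 0.71, 0], -0.55],[[-0.37, 0.7, 0], -0.55],
yaw 254.2925335023749
```

View pics/w5.png

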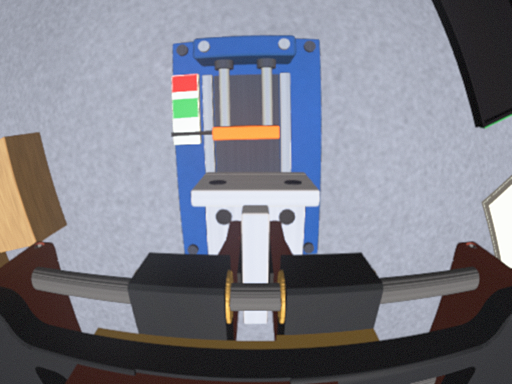

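View pics/s5.png

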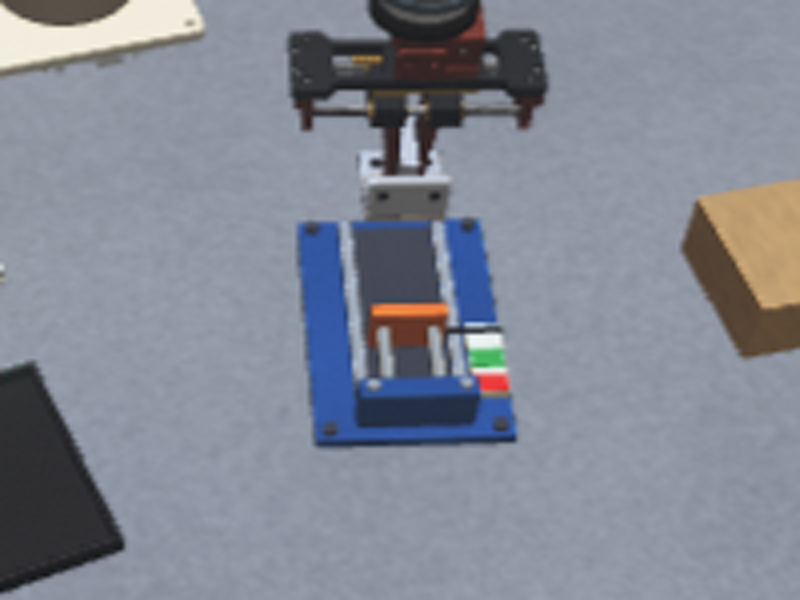

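Run:
```python
from workcell import *
from h import *
import pickle
o=pickle.load(open("w5.pkl","rb"));p=camera_params("wrist");im=cv2.imread("pics/w5.png")
m=mask(im,lambda h,s,v:(h>100)&(h<125)&(s>120)&(v>60))
L=[];Rr=[]
for r in range(50,225,5):
    c=np.where(m[r])[0];L.append([c.min()-.5,r]);Rr.append([c.max()+.5,r])
def line(P,z):
    w=castw(p,o,P,z).astype(np.float32);vx,vy,x,y=cv2.fitLine(w,cv2.DIST_HUBER,0,.01,.01)[:,0]
    if vx<0:vx,vy=-vx,-vy
    d=np.abs((w-[x,y])@[-vy,vx]).max();return np.degrees(np.arctan2(vy,vx)),np.array([x,y]),d
# left base edge, right base edge (skip scale rows)
L=[q for q in L if 145<q[1]]
a=line(L,12);b=line(Rr,12);print(a,b)
# orange
f=big(mask(im[110:150,190:300],lambda h,s,v:(h>5)&(h<20)&(s>150)))+[190,110]
rt=cv2.minAreaRect(castw(p,o,f,56).astype(np.float32));print("fence",rt)
# grey rails : rows 90..170 bright low sat
h=cv2.cvtColor(im,cv2.COLOR_BGR2HSV)
for r in (85,100,115,150,160):
    print(r,[(c,h[r,c,2]) for c in range(200,216)],[(c,h[r,c,2]) for c in range(272,294)]) if r in(100,) else None
J=np.array([512.1,155.7]);t=np.radians(-14.6);ex=np.array([np.cos(t),np.sin(t)]);ey=np.array([-ex[1],ex[0]])
for n,q in (("L",a),("R",b)):print(n,(q[1]-J)@ey)
print("fence",(np.array(rt[0])-J)@ex,(np.array(rt[0])-J)@ey)
tc=o["ee_pos"][:2]-J;print("tcp in jig",tc@ex,tc@ey)
```

```text
(np.float32(-14.59783), array([506.30447, 235.47003], dtype=float32), np.float32(0.7115421)) (np.float32(-14.641533), array([522.2972 ,  72.46826], dtype=float32), np.float32(141.84708))
fence ((533.0693359375, 149.78781127929688), (58.8923225402832, 12.33383846282959), 76.10307312011719)
100 [(200, np.uint8(167)), (201, np.uint8(194)), (202, np.uint8(205)), (203, np.uint8(222)), (204, np.uint8(222)), (205, np.uint8(220)), (206, np.uint8(224)), (207, np.uint8(219)), (208, np.uint8(217)), (209, np.uint8(212)), (210, np.uint8(213)), (211, np.uint8(196)), (212, np.uint8(144)), (213, np.uint8(130)), (214, np.uint8(127)), (215, np.uint8(114))] [(272, np.uint8(133)), (273, np.uint8(110)), (274, np.uint8(107)), (275, np.uint8(109)), (276, np.uint8(106)), (277, np.uint8(109)), (278, np.uint8(117)), (279, np.uint8(136)), (280, np.uint8(169)), (281, np.uint8(205)), (282, np.uint8(219)), (283, np.uint8(222)), (284, np.uint8(220)), (285, np.uint8(221)), (286, np.uint8(214)), (287, np.uint8(213)), (288, np.uint8(214)), (289, np.uint8(206)), (290, np.uint8(180)), (291, np.uint8(190)), (292, np.uint8(194)), (293, np.uint8(198))]
L 75.73331669225504
R -77.97371974712239
fence 21.7825003022757 -0.4355521900945973
tcp in jig -37.82228908370319 -7.233813171780594
```

Emit:
arm_command(
  increments=[
    [[-0.4,0.7,1],-0.6],
    [[-0.3,0.7,2],-0.5],
    [[0,0,2],0],
    [[0,0,2],0],
    [[0,0,1],0],
    [[0,0,0.5],0],
    [[0,0,0],0],
  ],
)

```text
t: 7.65
ee_pos: [465.2, 161.7, 66.9]
orientation: [-1.911, 2.469, -0.036]
ft_force: [-0.5, 0.3, -1.0]
width: 11.7
```

```bash
cat >> h.py <<'E'
def jig(o):
    J=np.array([512.1,155.7]);t=np.radians(-14.6);ex=np.array([np.cos(t),np.sin(t)]);ey=np.array([-ex[1],ex[0]]);tc=o["ee_pos"][:2]-J
    a=np.degrees(2*np.arctan2(o["orientation"][1],o["orientation"][0]));F=o["ft_force"]
    return "t",round(o["t"],2),"tcp in jig",(tc@ex).round(2),(tc@ey).round(2),o["ee_pos"][2].round(2),"yaw err",((a+104.6+180)%360-180).round(2),"F",np.array([F[:2]@ex,F[:2]@ey,F[2]]).round(2),"M",o["moment"].round(2),tilt(o)[1:],"w",round(o["width"],2)
E
python3 - <<'E'
from workcell import *
from h import *
import pickle
o=get_obs();pickle.dump(o,open("w6.pkl","wb"));print(jig(o),o["qvel"].round(3))
E
```

```text
('t', 7.65, 'tcp in jig', np.float64(-46.9), np.float64(-6.06), np.float64(66.86), 'yaw err', np.float64(0.06), 'F', array([-0.56,  0.2 , -1.  ]), 'M', array([0.08, 0.17, 0.03]), (array([ 1.67, -0.38]), 'in tool', array([0.05, 1.71])), 'w', 11.73) [-0.007 -0.002 -0.002 -0.002  0.003 -0.004]
```

Emit:
arm_command(
  increments=[
    [[-0.4,0.3,0.5],0],
    [[-0.3,0.3,0.5],0],
    [[0,0,0],0],
  ],
)

```text
t: 7.95
ee_pos: [462.4, 170.5, 57.3]
orientation: [-1.908, 2.468, -0.037]
ft_force: [-0.3, -0.9, -2.2]
width: 11.7
```

Run:
```python
from workcell import *
from h import *
import pickle
o=get_obs();pickle.dump(o,open("w6.pkl","wb"));print(jig(o),o["qvel"].round(3))
cv2.imwrite("pics/w6.png",get_image("wrist")[:,:,::-1])
```

```text
('t', 7.95, 'tcp in jig', np.float64(-51.88), np.float64(1.83), np.float64(57.27), 'yaw err', np.float64(0.02), 'F', array([-0.09, -0.97, -2.15]), 'M', array([-0.02,  0.24,  0.01]), (array([ 1.82, -0.33]), 'in tool', array([0.14, 1.84])), 'w', 11.69) [-0.002 -0.011 -0.007 -0.002  0.006 -0.003]
```

View pics/w6.png

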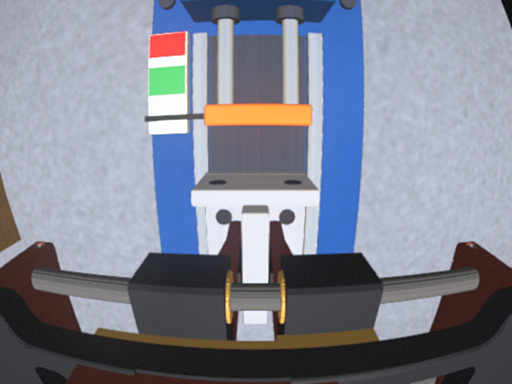

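Run:
```python
from workcell import *
from h import *
import pickle
o=pickle.load(open("w6.pkl","rb"));p=camera_params("wrist");im=cv2.imread("pics/w6.png")
h=cv2.cvtColor(im,cv2.COLOR_BGR2HSV).astype(int);v=h[...,2];s=h[...,1]
J=np.array([512.1,155.7]);t=np.radians(-14.6);ex=np.array([np.cos(t),np.sin(t)]);ey=np.array([-ex[1],ex[0]])
ys=[]
for r in list(range(50,95,5))+list(range(130,170,5)):
    # blue->steel outer edges
    bl=(s[r]>120)&(h[r,:,0]>100)&(h[r,:,0]<125)
    l=max(c for c in range(180,205) if bl[c])+.5; rr=min(c for c in range(310,340) if bl[c])-.5
    e=[(castw(p,o,[c,r],22)[0]-J)@ey for c in (l,rr)];ys.append(e)
    print(r,l,rr,np.round(e,1),round(np.mean(e),2))
ys=np.array(ys);print(ys.mean(0),ys.mean())
f=big(mask(im[95:135,190:330],lambda h,s,v:(h>5)&(h<20)&(s>150)))+[190,95]
rt=cv2.minAreaRect(castw(p,o,f,56).astype(np.float32));d=np.array(rt[0])-J;print("fence",rt,d@ex,d@ey)
```

```text
50 191.5 322.5 [ 43.7 -44.9] -0.62
55 191.5 322.5 [ 43.6 -44.8] -0.61
60 191.5 322.5 [ 43.6 -44.8] -0.61
65 191.5 322.5 [ 43.5 -44.7] -0.61
70 191.5 322.5 [ 43.5 -44.7] -0.61
75 191.5 322.5 [ 43.5 -44.7] -0.61
80 191.5 323.5 [ 43.5 -45.4] -0.95
85 191.5 323.5 [ 43.5 -45.4] -0.95
90 191.5 322.5 [ 43.5 -44.7] -0.6
130 191.5 322.5 [ 43.8 -45. ] -0.61
135 191.5 322.5 [ 43.9 -45.1] -0.61
140 192.5 322.5 [ 43.2 -45.2] -0.96
145 192.5 322.5 [ 43.3 -45.3] -0.97
150 192.5 322.5 [ 43.4 -45.4] -0.97
155 192.5 322.5 [ 43.5 -45.5] -0.97
160 192.5 321.5 [ 43.7 -44.9] -0.62
165 193.5 321.5 [ 43.1 -45. ] -0.98
[ 43.50862604 -45.02296234] -0.7571681526866878
fence ((532.8455200195312, 149.62890625), (59.594669342041016, 11.878241539001465), 75.5430679321289) 21.60596667471397 -0.6457431789878655
```

Run:
```python
from workcell import *
from h import *
import pickle
o=pickle.load(open("w6.pkl","rb"));p=camera_params("wrist");im=cv2.imread("pics/w6.png")
J=np.array([512.1,155.7]);t=np.radians(-14.6);ex=np.array([np.cos(t),np.sin(t)]);ey=np.array([-ex[1],ex[0]])
g=cv2.cvtColor(im,cv2.COLOR_BGR2GRAY)
c=np.where(g[198,170:340]>185)[0]+170;print(c.min(),c.max())
for q in ([c.min()-.5,198],[c.max()+.5,198]):
    d=castw(p,o,q,89)[0]-J;print(d@ex,d@ey)
```

```text
191 319
-17.49396786695577 30.976672792486603
-17.4851177104716 -29.524246604507162
```

Emit:
arm_command(
  increments=[
    [[0.1,0,0.7],0],
    [[0,0,1.0],0],
    [[0,0,0.6],0],
    [[0,0,0.2],0],
  ],
)

```text
t: 8.4
ee_pos: [464.0, 169.8, 31.4]
orientation: [-1.908, 2.465, -0.039]
ft_force: [0.3, 0.6, -2.5]
width: 11.5
```

Run:
```python
from workcell import *
from h import *
o=get_obs();print(jig(o),o["qvel"].round(3))
cv2.imwrite("pics/w7.png",get_image("wrist")[:,:,::-1])
```

```text
('t', 8.4, 'tcp in jig', np.float64(-50.11), np.float64(1.56), np.float64(31.43), 'yaw err', np.float64(0.07), 'F', array([ 0.18,  0.63, -2.47]), 'M', array([-0.01,  0.24,  0.03]), (array([ 1.97, -0.28]), 'in tool', array([0.23, 1.98])), 'w', 11.5) [-0.002  0.05   0.002 -0.002 -0.047  0.002]
```

View pics/w7.png

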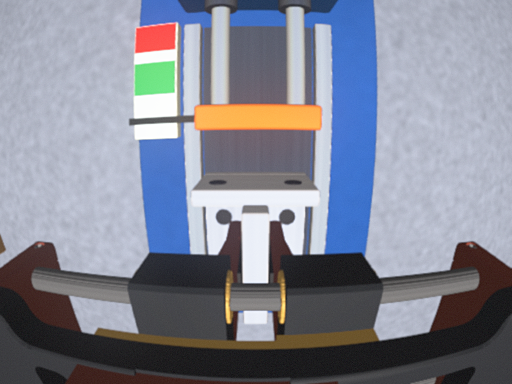

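Emit:
arm_command(
  increments=[
    [[0.2,0,0.3],0],
    [[0,0,0.3],0],
    [[0,0,0.1],0],
  ],
)

```text
t: 8.75
ee_pos: [464.4, 167.5, 24.7]
orientation: [-1.908, 2.465, -0.04]
ft_force: [-1.1, -1.9, 16.2]
width: 12.2
```

Run:
```python
from workcell import *
from h import *
o=get_obs();print(jig(o),o["qvel"].round(3))
```

```text
('t', 8.75, 'tcp in jig', np.float64(-49.12), np.float64(-0.6), np.float64(24.65), 'yaw err', np.float64(0.09), 'F', array([-0.6 , -2.07, 16.22]), 'M', array([-0.65,  0.87,  0.06]), (array([ 2.01, -0.3 ]), 'in tool', array([0.22, 2.02])), 'w', 12.17) [-0.006  0.008 -0.003 -0.003 -0.016 -0.001]
```

Emit:
arm_command(
  increments=[
    [[0,0,0],0],
    [[0,0,0],0],
    [[0,0,0],0],
    [[0,0,0],0],
  ],
  gripper=0.28,
)

```text
t: 9.15
ee_pos: [465.5, 167.6, 25.3]
orientation: [-1.906, 2.463, -0.041]
ft_force: [0.7, 0.5, -1.0]
width: 24.9
```

Run:
```python
from workcell import *
from h import *
o=get_obs();print(jig(o),o["qvel"].round(3))
import pickle;pickle.dump(o,open("w8.pkl","wb"))
cv2.imwrite("pics/w8.png",get_image("wrist")[:,:,::-1])
cv2.imwrite("pics/s8.png",cv2.resize(get_image("scene")[130:230,250:350,::-1],None,fx=6,fy=6,interpolation=2))
```

```text
('t', 9.15, 'tcp in jig', np.float64(-48.13), np.float64(-0.21), np.float64(25.25), 'yaw err', np.float64(0.07), 'F', array([ 0.56,  0.68, -0.98]), 'M', array([ 0.06,  0.18, -0.05]), (array([ 2.13, -0.25]), 'in tool', array([0.29, 2.13])), 'w', 24.89) [ 0.    -0.001 -0.001  0.002 -0.002 -0.001]
```

View pics/w8.png

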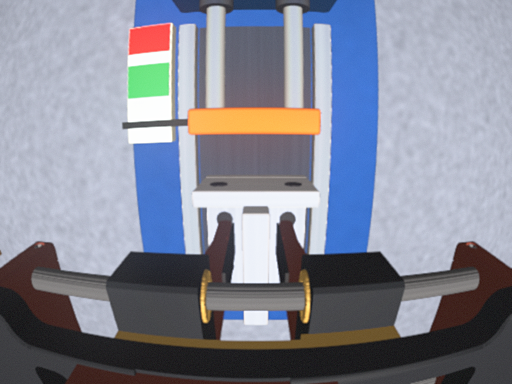

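View pics/s8.png

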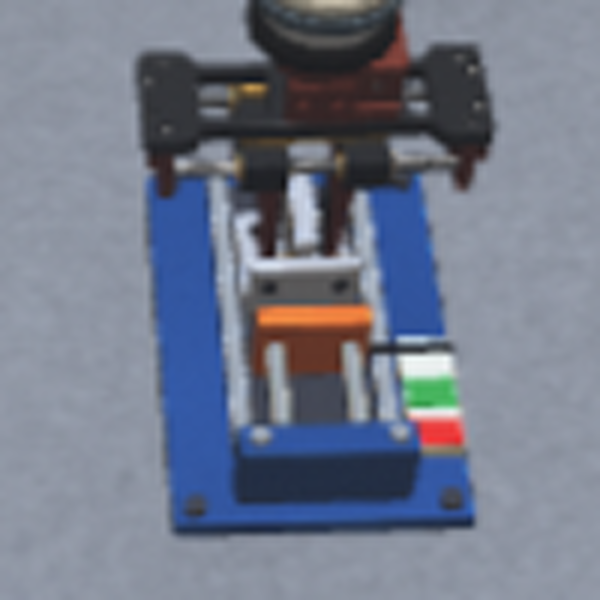

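The wrist and scene views show the bracket lying between the rails. The flange (wrist row ~192, columns 193–319) is parallel to the fence (row 121), and the pointer is still in the white. I'll re-grip and then push.

Emit:
arm_command(
  increments=[
    [[0,0,0],0],
    [[0,0,0],0],
    [[0,0,0],0],
    [[0,0,0],0],
    [[0,0,0],0],
  ],
  gripper=0,
)

```text
t: 9.75
ee_pos: [465.3, 167.5, 25.3]
orientation: [-1.906, 2.464, -0.041]
ft_force: [-0.3, 0.2, 0.9]
width: 12.0
```

Emit:
arm_command(
  increments=[
    [[0,-0.5,0],0],
    [[0,-0.6,0],0],
    [[0,-0.5,0],0],
  ],
)

```text
t: 10.05
ee_pos: [480.3, 163.3, 25.4]
orientation: [-1.908, 2.465, -0.039]
ft_force: [0.7, 0.5, -1.7]
width: 12.3
```

Run:
```python
from workcell import *
from h import *
o=get_obs();print(jig(o),o["qvel"].round(3))
```

```text
('t', 10.05, 'tcp in jig', np.float64(-32.68), np.float64(-0.61), np.float64(25.43), 'yaw err', np.float64(0.1), 'F', array([ 0.52,  0.6 , -1.71]), 'M', array([ 0.07,  0.15, -0.03]), (array([ 1.99, -0.29]), 'in tool', array([0.22, 2.  ])), 'w', 12.27) [-0.059  0.037 -0.094  0.006  0.059 -0.066]
```

Emit:
arm_command(
  increments=[
    [[0,-0.5,0.05],0],
    [[0,-0.6,0.05],0],
    [[0,-0.6,0.05],0],
  ],
)

```text
t: 10.35
ee_pos: [492.5, 159.2, 25.5]
orientation: [-1.911, 2.474, -0.029]
ft_force: [-22.4, 12.1, 28.7]
width: 11.8
```

Run:
```python
from workcell import *
from h import *
o=get_obs();print(jig(o),o["qvel"].round(3))
```

```text
('t', 10.35, 'tcp in jig', np.float64(-19.86), np.float64(-1.59), np.float64(25.49), 'yaw err', np.float64(-0.03), 'F', array([-24.76,   6.01,  28.66]), 'M', array([1.94, 3.27, 0.25]), (array([ 1.34, -0.32]), 'in tool', array([0.02, 1.38])), 'w', 11.81) [-0.047  0.03  -0.088  0.046  0.13  -0.076]
```

Run:
```python
from workcell import *
from h import *
o=get_obs();print(jig(o),o["qvel"].round(3))
cv2.imwrite("pics/w9.png",get_image("wrist")[:,:,::-1])
cv2.imwrite("pics/s9.png",cv2.resize(get_image("scene")[130:230,250:350,::-1],None,fx=6,fy=6,interpolation=2))
print(jig(get_obs()))
```

```text
('t', 10.35, 'tcp in jig', np.float64(-19.86), np.float64(-1.59), np.float64(25.49), 'yaw err', np.float64(-0.03), 'F', array([-24.76,   6.01,  28.66]), 'M', array([1.94, 3.27, 0.25]), (array([ 1.34, -0.32]), 'in tool', array([0.02, 1.38])), 'w', 11.81) [-0.047  0.03  -0.088  0.046  0.13  -0.076]
('t', 10.45, 'tcp in jig', np.float64(-19.47), np.float64(-1.61), np.float64(25.46), 'yaw err', np.float64(-0.01), 'F', array([-14.84,   1.91,  17.23]), 'M', array([0.78, 2.  , 0.15]), (array([ 1.39, -0.33]), 'in tool', array([0.03, 1.42])), 'w', 11.98)
```

View pics/w9.png

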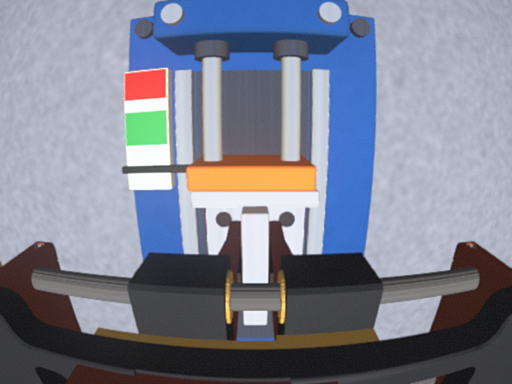

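View pics/s9.png

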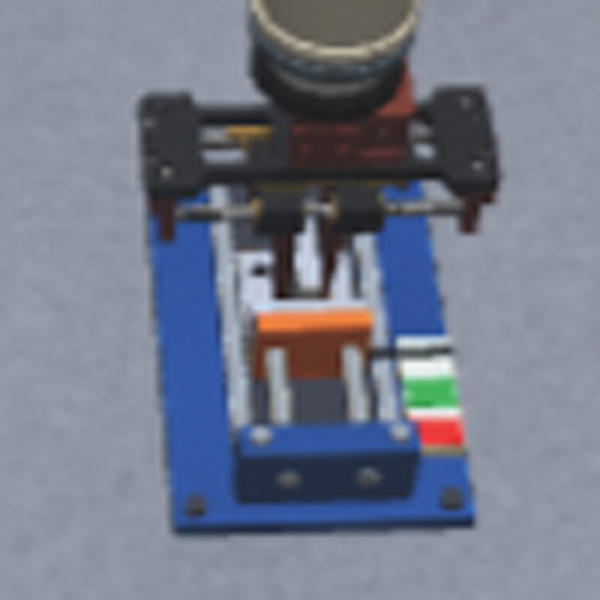

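The bracket is touching the fence, and the pointer has barely moved. The vertical load is higher than needed, so I'll relieve it and push more slowly.

Emit:
arm_command(
  increments=[
    [[0,-0.2,-0.05],0],
    [[0,-0.3,0],0],
    [[0,-0.3,0],0],
  ],
)

```text
t: 10.75
ee_pos: [496.4, 157.3, 25.8]
orientation: [-1.916, 2.479, -0.022]
ft_force: [-11.1, 8.5, 12.1]
width: 11.8
```

Run:
```python
from workcell import *
from h import *
o=get_obs();print(jig(o),o["qvel"].round(3))
```

```text
('t', 10.75, 'tcp in jig', np.float64(-15.6), np.float64(-2.39), np.float64(25.81), 'yaw err', np.float64(-0.01), 'F', array([-12.86,   5.41,  12.06]), 'M', array([1.34, 1.75, 0.1 ]), (array([ 0.87, -0.36]), 'in tool', array([-0.13,  0.94])), 'w', 11.8) [-0.022  0.014 -0.043  0.025  0.07  -0.04 ]
```

Emit:
arm_command(
  increments=[
    [[-0.1,-0.3,-0.05],0],
    [[-0.1,-0.3,0],0],
    [[-0.1,-0.3,0],0],
    [[0,-0.3,0],0],
  ],
)

```text
t: 11.15
ee_pos: [497.2, 156.8, 26.7]
orientation: [1.912, -2.477, 0.002]
ft_force: [-10.8, 9.3, 10.3]
width: 12.1
```

Run:
```python
from workcell import *
from h import *
o=get_obs();print(jig(o),o["qvel"].round(3))
cv2.imwrite("pics/w10.png",get_image("wrist")[:,:,::-1])
```

```text
('t', 11.15, 'tcp in jig', np.float64(-14.68), np.float64(-2.66), np.float64(26.68), 'yaw err', np.float64(-0.08), 'F', array([-12.8 ,   6.31,  10.29]), 'M', array([1.79, 1.7 , 0.26]), (array([-0.51, -0.51]), 'in tool', array([-0.62, -0.37])), 'w', 12.11) [-0.02   0.011 -0.04   0.027  0.074 -0.039]
```

View pics/w10.png

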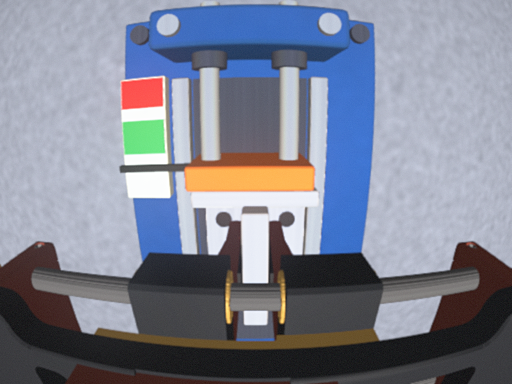

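The arm gives under load, so small steps lose ground and tilt the tool (about 2.5° since the re-grip, so the bracket's nose is likely raised). I'll release so it settles flat, re-centre, re-grip, and push in a few larger steps.

Emit:
arm_command(
  increments=[
    [[0,0,0],0],
    [[0,0,0],0],
    [[0,0,0],0],
    [[0,0,0],0],
  ],
  gripper=0.28,
)

```text
t: 11.6
ee_pos: [498.9, 156.8, 26.9]
orientation: [1.913, -2.478, 0.003]
ft_force: [-0.1, -0.7, 0.3]
width: 24.2
```

Run:
```python
from workcell import *
from h import *
import pickle
o=get_obs();print(jig(o),o["qvel"].round(3));pickle.dump(o,open("w11.pkl","wb"))
cv2.imwrite("pics/w11.png",get_image("wrist")[:,:,::-1])
```

```text
('t', 11.6, 'tcp in jig', np.float64(-13.04), np.float64(-2.31), np.float64(26.89), 'yaw err', np.float64(-0.07), 'F', array([ 0.12, -0.72,  0.29]), 'M', array([-0.03,  0.15,  0.02]), (array([-0.43, -0.49]), 'in tool', array([-0.58, -0.29])), 'w', 24.2) [-0.003  0.002 -0.005  0.001 -0.003 -0.001]
```

View pics/w11.png

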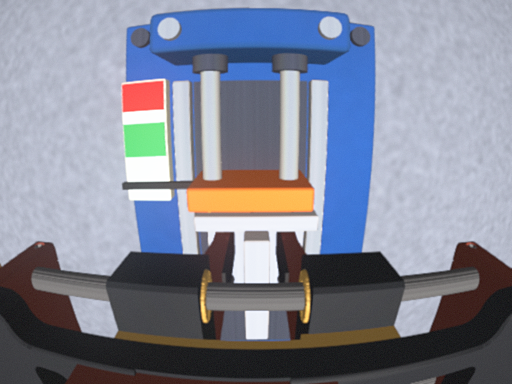

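Emit:
arm_command(
  increments=[
    [[-0.2,0.5,0.1],0],
    [[-0.1,0.4,0.1],0],
    [[0,0,0],0],
  ],
)

```text
t: 11.95
ee_pos: [490.5, 162.1, 24.6]
orientation: [1.912, -2.479, 0.003]
ft_force: [0.2, -0.0, -0.1]
width: 24.7
```

Run:
```python
from workcell import *
from h import *
o=get_obs();print(jig(o),o["qvel"].round(3))
```

```text
('t', 11.95, 'tcp in jig', np.float64(-22.51), np.float64(0.75), np.float64(24.57), 'yaw err', np.float64(-0.11), 'F', array([ 0.22,  0.01, -0.13]), 'M', array([-0.03,  0.15,  0.  ]), (array([-0.42, -0.49]), 'in tool', array([-0.58, -0.28])), 'w', 24.71) [-0.     0.001 -0.005 -0.002 -0.002 -0.001]
```

Emit:
arm_command(
  increments=[
    [[0,0,0],0],
    [[0,0,0],0],
    [[0,0,0],0],
    [[0,0,0],0],
    [[0,0,0],0],
  ],
  gripper=0,
)

```text
t: 12.45
ee_pos: [490.0, 162.0, 24.5]
orientation: [1.912, -2.478, 0.003]
ft_force: [0.1, 0.1, 0.7]
width: 11.4
```

Emit:
arm_command(
  increments=[
    [[0,-1.2,-0.05],0],
    [[0,-1.5,-0.05],0],
  ],
)

```text
t: 12.65
ee_pos: [508.6, 155.4, 24.9]
orientation: [1.905, -2.467, -0.009]
ft_force: [-22.3, 10.5, 19.9]
width: 11.7
```

Run:
```python
from workcell import *
from h import *
o=get_obs();print(jig(o),o["qvel"].round(3))
```

```text
('t', 12.65, 'tcp in jig', np.float64(-3.34), np.float64(-1.13), np.float64(24.89), 'yaw err', np.float64(-0.06), 'F', array([-24.24,   4.5 ,  19.95]), 'M', array([2.  , 3.22, 0.28]), (array([-1.32, -0.58]), 'in tool', array([-0.9 , -1.13])), 'w', 11.7) [-0.127  0.095 -0.247  0.036  0.257 -0.153]
```

Run:
```python
from workcell import *
from h import *
cv2.imwrite("pics/w12.png",get_image("wrist")[:,:,::-1])
o=get_obs();print(jig(o),o["qvel"].round(3))
```

```text
('t', 12.7, 'tcp in jig', np.float64(-1.42), np.float64(-1.07), np.float64(24.93), 'yaw err', np.float64(-0.07), 'F', array([-11.95,   0.51,   7.78]), 'M', array([0.84, 1.93, 0.16]), (array([-1.25, -0.59]), 'in tool', array([-0.89, -1.06])), 'w', 11.96) [ 0.009 -0.004  0.028 -0.018 -0.046  0.028]
```

View pics/w12.png

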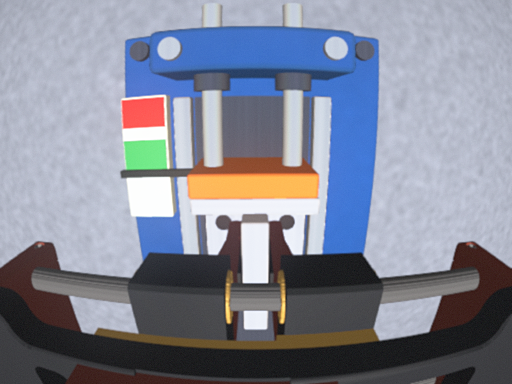

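Emit:
arm_command(
  increments=[
    [[0,-1.1,0],0],
  ],
)

```text
t: 12.8
ee_pos: [514.9, 152.7, 24.8]
orientation: [1.898, -2.461, -0.02]
ft_force: [-28.6, 13.2, 29.2]
width: 12.0
```

Run:
```python
from workcell import *
from h import *
import pickle
o=get_obs();print(jig(o),o["qvel"].round(3))
get_image("top")
o=get_obs();print(jig(o))
cv2.imwrite("pics/s13.png",cv2.resize(get_image("scene")[130:230,250:350,::-1],None,fx=6,fy=6,interpolation=2))
o=get_obs();pickle.dump(o,open("w13.pkl","wb"));cv2.imwrite("pics/w13.png",get_image("wrist")[:,:,::-1])
o=get_obs();print(jig(o),o["qvel"].round(3))
```

```text
('t', 12.8, 'tcp in jig', np.float64(3.45), np.float64(-2.22), np.float64(24.8), 'yaw err', np.float64(-0.12), 'F', array([-30.98,   5.58,  29.16]), 'M', array([2.6 , 4.18, 0.18]), (array([-1.97, -0.61]), 'in tool', array([-1.09, -1.75])), 'w', 12.02) [-0.093  0.081 -0.202  0.042  0.225 -0.125]
('t', 12.85, 'tcp in jig', np.float64(4.86), np.float64(-2.07), np.float64(24.91), 'yaw err', np.float64(-0.12), 'F', array([-20.2 ,   0.82,  16.84]), 'M', array([1.58, 3.11, 0.14]), (array([-1.93, -0.61]), 'in tool', array([-1.08, -1.71])), 'w', 11.73)
('t', 12.95, 'tcp in jig', np.float64(4.81), np.float64(-2.07), np.float64(24.81), 'yaw err', np.float64(-0.11), 'F', array([-19.72,   1.66,  17.89]), 'M', array([1.45, 2.63, 0.12]), (array([-1.82, -0.61]), 'in tool', array([-1.05, -1.6 ])), 'w', 11.59) [ 0.006 -0.002  0.008 -0.005 -0.013  0.002]
```

View pics/w13.png

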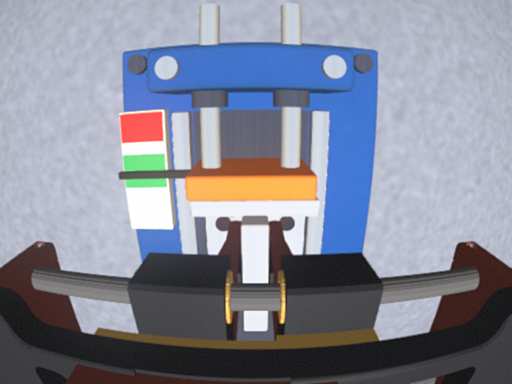

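View pics/s13.png

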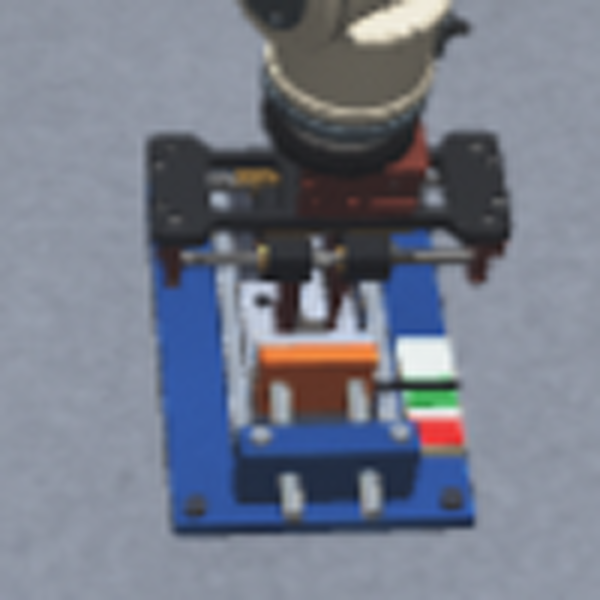

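The pointer (wrist row 174) is inside the green (rows 154–187), with the flange flush on the fence. Before handing in I check that it is steady, measure the travel, and check the bystanders.

Run:
```python
from workcell import *
from h import *
p=camera_params("wrist")
for i in range(4):
    o=get_obs();im=get_image("wrist")[:,:,::-1].copy();print(jig(o))
cv2.imwrite("pics/w14.png",im);t=get_image("top")[:,:,::-1].copy();cv2.imwrite("pics/t14.png",t)
J=np.array([512.1,155.7]);a=np.radians(-14.6);ex=np.array([np.cos(a),np.sin(a)]);ey=np.array([-ex[1],ex[0]])
h=cv2.cvtColor(im,cv2.COLOR_BGR2HSV).astype(int)
g=(h[...,0]>45)&(h[...,0]<80)&(h[...,1]>120)&(h[...,2]>70)
col=slice(128,162);rows=np.where(g[100:220,col].mean(1)>.5)[0]+100
pr=np.where((h[100:220,col,2]<80).mean(1)>.5)[0]+100;print("green rows",rows.min(),rows.max(),"pointer",pr.min(),pr.max())
X=lambda r,z:(castw(p,o,[145,r],z)[0]-J)@ex
print("green x",X(rows.min()-.5,22),X(rows.max()+.5,22),"pointer x z22..26",X(pr.mean(),22),X(pr.mean(),26))
for nm in("jar","wr"):pass
t0=cv2.imread("pics/top0.png");d=cv2.absdiff(t0,t).max(2);
for n,(x0,x1,y0,y1) in dict(jar=(262,295,92,125),wrench=(378,405,190,258),carton=(0,90,160,255),box=(90,135,165,215),tray=(295,355,155,225)).items():print(n,(d[y0:y1,x0:x1]>40).sum())
```

```text
('t', 12.95, 'tcp in jig', np.float64(4.81), np.float64(-2.07), np.float64(24.81), 'yaw err', np.float64(-0.11), 'F', array([-19.72,   1.66,  17.89]), 'M', array([1.45, 2.63, 0.12]), (array([-1.82, -0.61]), 'in tool', array([-1.05, -1.6 ])), 'w', 11.59)
('t', 13.0, 'tcp in jig', np.float64(4.79), np.float64(-2.06), np.float64(24.8), 'yaw err', np.float64(-0.1), 'F', array([-19.03,   1.86,  17.15]), 'M', array([1.4 , 2.63, 0.09]), (array([-1.8 , -0.62]), 'in tool', array([-1.05, -1.58])), 'w', 12.04)
('t', 13.05, 'tcp in jig', np.float64(4.77), np.float64(-2.06), np.float64(24.8), 'yaw err', np.float64(-0.1), 'F', array([-18.96,   1.35,  16.62]), 'M', array([1.47, 2.65, 0.14]), (array([-1.79, -0.62]), 'in tool', array([-1.05, -1.58])), 'w', 11.96)
('t', 13.1, 'tcp in jig', np.float64(4.73), np.float64(-2.07), np.float64(24.78), 'yaw err', np.float64(-0.09), 'F', array([-18.76,   0.71,  17.23]), 'M', array([1.44, 2.61, 0.1 ]), (array([-1.79, -0.62]), 'in tool', array([-1.05, -1.58])), 'w', 11.88)Traceback (most recent call last):
  File "<stdin>", line 11, in <module>
    return umr_minimum(a, axis, None, out, keepdims, initial, where)
ValueError: zero-size array to reduction operation minimum which has no identity
```

View pics/w14.png

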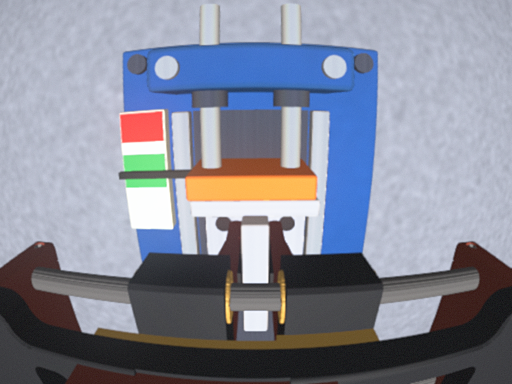

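Run:
```python
from workcell import *
from h import *
p=camera_params("wrist");o=get_obs();im=cv2.imread("pics/w14.png");t=cv2.imread("pics/t14.png")
J=np.array([512.1,155.7]);a=np.radians(-14.6);ex=np.array([np.cos(a),np.sin(a)])
h=cv2.cvtColor(im,cv2.COLOR_BGR2HSV).astype(int)
g=((h[...,0]>40)&(h[...,0]<85)&(h[...,1]>100))[:,145];k=np.where(g[140:200])[0]+140
pr=np.where(h[140:200,145,2]<110)[0]+140;print(k,pr)
X=lambda r,z:(castw(p,o,[145,r],z)[0]-J)@ex
print("green x",X(k.min()-.5,22),X(k.max()+.5,22),"pointer",X(pr.mean(),22),X(pr.mean(),27))
t0=cv2.imread("pics/top0.png");d=cv2.absdiff(t0,t).max(2)
for n,(x0,x1,y0,y1) in dict(jar=(262,295,92,125),wrench=(378,405,190,258),carton=(0,90,160,255),box=(90,135,165,215)).items():print(n,(d[y0:y1,x0:x1]>40).sum())
cv2.imwrite("pics/w14c.png",cv2.resize(im[100:240,110:330],None,fx=3.5,fy=3.5,interpolation=2))
```

```text
[155 156 157 158 159 160 161 162 163 164 165 166 167 168 169 170 179 180
 181 182 183 184 185 186] [171 172 173 174 175 176 177]
green x 57.04220836744777 37.87184027290531 pointer 45.47891102287576 46.662344430487444
jar 0
wrench 0
carton 0
box 0
```

View pics/w14c.png

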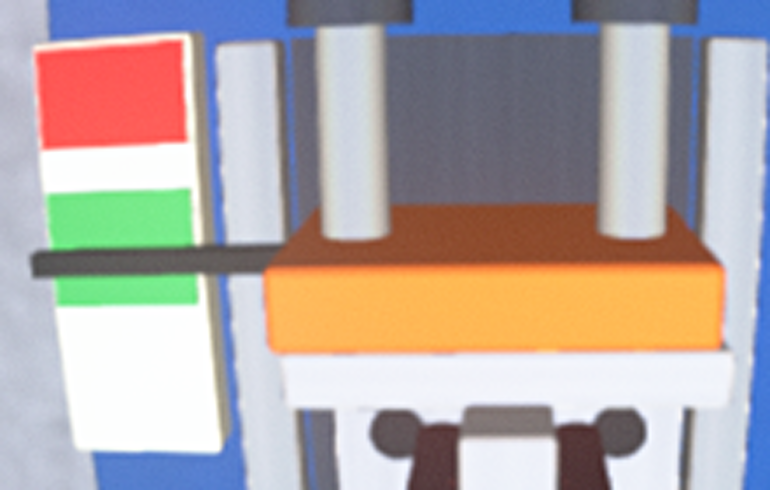

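The pointer is about 25 mm along its travel, near the middle of the green. Force and pose are steady, and the bystanders have not moved. I'm handing in.

```bash
python3 -c "
from workcell import *
from h import *
print(jig(get_obs()));print(close_job())"
```

```text
('t', 13.2, 'tcp in jig', np.float64(4.77), np.float64(-2.08), np.float64(24.78), 'yaw err', np.float64(-0.09), 'F', array([-17.28,   2.46,  17.62]), 'M', array([1.38, 2.57, 0.09]), (array([-1.79, -0.62]), 'in tool', array([-1.05, -1.57])), 'w', 11.53)
the job is handed in; nothing more can be done
None
```

I picked the bracket out of the larger black tray and laid it in the blue fixture's channel. I then pressed it against the fence and handed the job in at 13.2 s, still gripping and pushing.

My first push with small steps tilted the tool by about 2.5° and gained little travel. I released the bracket so it could settle flat, re-centred and re-gripped it, and pushed again in three larger steps.

**Last checks that passed:**
- **Pointer:** it stood at about x = 46 mm on the scale, which is about 25 mm of fence travel. That is well inside the green, and it was never seen near the red.
- **Contact:** the flange looked flush on the fence and square to it, with a yaw error of about 0.1°. Pose and grip were steady for the last 0.3 s.
- **Surroundings:** no changed pixels around the jar, wrench or carton in the top view.

**Checks that did not fully agree:**
- **Push force:** the wrist read about 17–19 N along the push and 17 N down. The spring alone should give about 10.5 N; I put the difference down to friction on the bed.
- **Flatness:** the tool tilted about 1.3° during the final push, so the bracket's flange end may be raised by up to about that much. I could not resolve this in the images.
- **Centring:** the bracket sits about 1.5 mm to the −y side of centre, within the 4 mm play.

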